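# Cull the over-long guide pin and draw the sprung retaining bar to its mark

## Task

Four steel guide pins stand in the blue rack and are to be locked in for sterilising, but one is much too long and blocks the retaining bar: take it out and leave it in the steel kidney dish, with the three short pins still standing in the rack. Then pull the bar by its black knob over the pins, against the spring in its telescoping rod, until the mouth of the sleeve stands at the middle of the red band on the rod, and hold it there: the program finishes while still holding the knob at the mark.

Things in the scene. Friction and masses are not known exactly. Their poses are not given: they have to be found in the camera images.
- rack: Fixed rack. Origin on the table under the middle of the hole row; x from the pins back along the rod, y along the row, z up. Blue block 50 (x) x 130 (y) x 30 mm, centred, with 8 mm grey end cheeks; four 12 mm holes, 20 mm deep, at x 0, y -42, -14, 14, 42 mm. Behind it a level fixed sleeve, 18 mm thick (mouth ring 21 mm), x 85 to 193 mm, axis 62 mm up. It carries the sprung rod and bar.
- draw_rod (a joint): How far the rod is drawn out of its sleeve, in m: 0 fully in (at rest), grows as the bar is pulled towards and over the pins (rack's -x), stop at 0.080. The mark (middle of the red band at the sleeve's mouth) is at 0.060; the bar is then right over the pins. The spring pulls back with 3 N at 0, 9 N at the mark; let go, the rod slides back in.
- knob_grip (a point): Point to grip on the axis of the upright black knob (18 mm thick, 44 mm high) on the middle of the retaining bar: 90 mm above the table, 20 mm below the knob's top; rod in, at rack x 60, y 0 mm. The steel bar under it is 16 (rack x) x 112 (y) x 8 mm, underside 58 and top 66 mm above the table; the rod behind it is 12 mm thick. Axes as the rack's.
- red_band (a point): Middle of the 10 mm wide red band round the rod, on the rod's axis; hidden inside the sleeve while the rod is in.
- sleeve_mouth (a point): Middle of the sleeve's open front end, on the rod's axis.
- pin_long: The over-long steel pin: round, 10 mm thick, 75 mm long, up to 0.08 kg; origin at the middle of its foot, z along it to its top. Stands loosely in any one of the four holes, its top 85 mm above the table, 35 mm higher than the short pins.
- pin_long_middle (a point): Middle of the long pin's length and thickness.
- pin_a: Short steel pin, 10 mm thick, 40 mm long; origin at the middle of its foot, z up along it. Stands in one of the holes, top 50 mm above the table.
- pin_b: Another short pin like pin_a.
- pin_c: Another short pin like pin_a.
- dish: Loose steel kidney dish, 75 (x) x 162 (y) x 29 mm high, open on top with flaring walls; origin under its middle, y along its length. Inner floor 4 mm above the table, clear for 25 mm either way in x and 60 mm either way in y.
Things that resemble listed ones, but are neither listed nor needed, are in the scene too. Several things have the shape of the dish; the one meant has the colours described above.

How it is judged:
On the way, in this order (a step that is already met when the one before it is completed fails the run):
1. the long pin is in the kidney dish, let go and at rest (x of pin_long_middle in the frame of dish between -0.045 and 0.045 m and y of pin_long_middle in the frame of dish between -0.085 and 0.085 m and height (world z) of pin_long_middle below 0.045 m and linear speed of pin_long below 0.05 m/s and contact force between pin_long and dish above 0.05 N and contact force between the fingers and pin_long below 0.1 N), for 0.2 s.
2. the rod is drawn out to its mark and held still there (value of joint draw_rod between 0.055 and 0.065 m and contact force between the fingers and rack above 4 N), for 0.4 s.
At the end, for the whole second after the job is handed in: Fingers hold the knob (over 4 N) with the rod still, drawn out 60 mm give or take 5 mm; the long pin rests in the dish, lying or leaning, its middle over the dish and below 45 mm; the three short pins stand in their holes (within 12 mm of the start, tilt under 0.3 rad) (all of step 2 and velocity of joint draw_rod between -0.02 and 0.02 m/s and x of pin_long_middle in the frame of dish between -0.045 and 0.045 m and y of pin_long_middle in the frame of dish between -0.085 and 0.085 m and height (world z) of pin_long_middle below 0.045 m and contact force between pin_long and dish above 0.05 N and contact force between the fingers and pin_long below 0.1 N and angle between each of pin_a, pin_b, pin_c's own z axis and vertical below 0.3 rad and distance of each of pin_a, pin_b, pin_c from where it was at the start of the episode below 0.012 m); the arm keeps its last pose, push and grip.
It also fails if it takes over 53 s, if anything falls off the work surface, if the arm or the gripper's body presses on something with over 40 N, if the wrist force passes 120 N, or if a joint passes its speed limit or range.

## Robot

A 6-joint arm with a two-finger parallel gripper is mounted at the origin on a cart in front of the work surface, level with it; the furniture and walls round the work are solid. World frame = base frame: x ahead of the robot, y to its left, z up, the work surface at z = 0. Lengths are in m, angles in rad, forces in N, time in s.
With the tool pointing down it reaches from about 0.375 to 0.975 m from the base axis. Payload 3.8 kg.
Tool frame: the origin (TCP) lies midway between the tips of the shut fingers; the grasp point (between the pads) lies 19 mm behind it; x points along the fingers, z is the direction in which the jaws open and shut, and the axes are right-handed (so a half turn about x gives the same grasp; the last joint's range is limited). The gripper opens to 85 mm and grips with 20 to 120 N. Pads are 22 mm wide; open, the fingers measure 114 mm over their backs; the gripper's body (76 mm by 85 mm) begins 54 mm behind the grasp point. The pads swing forward as they close: fully open they stand 13 mm farther back than shut.
Start: joints at [1.079, 0.264, 1.604, -0, 1.274, -0.037], TCP at [0.297, 0.606, 0.231] pointing down, gripper open.
Joint ranges: [-2.63, 2.63], [-0.94, 2.18], [0.31, 2.57], [-1.31, 4.45], [0, 2.66], [-2.55, 2.55]. Speed limits (rad/s): [2.57, 2.57, 3.14, 3.14, 3.14, 3.14].

## Interface

Orientations are given as a rotation vector (axis times angle).
In Python, from workcell import * gives the robot as it stands. The module is installed in compiled form; this text tells all that it offers.
- The arm moves only by the tool carry_out, never from a script. Its arguments are lists of equal length, an entry for each row: "offset": the shift along the tool's x, y, z in cm, a list of three; "delta_rot": the turn, a rotation vector about the tool's x, y, z in degrees, a list of three. A call has exactly 5 rows; each row shifts and turns the commanded pose from where the row before left it, along the tool's axes as they then stand; what a row does not reach is not made up. A row lasts 1/12 s, in which the tool goes at most 41.7 mm and 7.16 degrees, less where a joint would pass 70% of its speed; a pose out of reach is approached as far as the arm can. A call is refused whole if a number of a shift passes 4.17 or a number of a turn 7.16, either way. A call with a gripper value outside its range is refused whole. "fingers" is the opening, from -1 (shut) to 1 (fully open), set as the call begins (left out, the last holds). The fingers move at their own pace and stop on an object; "newtons" is the grip in N (left out, the last holds). Time passes only in rows, so rows that do not move let the fingers close, or fill a call up. It gives the time, the measured TCP pose, the force and the opening at its end, in the units of the state.
- read_state(): the state, without advancing time (a new reading comes with each control period).
- read_camera(name): name is "side" or "top"; returns (picture, depth): 400x640x3 uint8, red, green, blue; 400x640 float32, m along the optical axis (not along the pixel's ray), 0 where there is no reading.
- get_calibration(name): a dict with "fx", "fy", "cx", "cy" (pixels), "distortion" ([k1, k2, p1, p2, k3] as OpenCV has them; the pictures are not rectified), "R" (3x3) and "t" (3): a world point X has camera coordinates R X + t. Camera axes: x right, y down, z forward; pixel columns grow to the right and rows downward; lengths in m; the calibration is good to about 2 mm. A picture is of the moment at which its call begins. get_calibration takes no time and is no camera call.
- finish_job(): hands the job in, once; it reports no verdict.
The state is a dict: "time": time; "q": joint angles; "joint_vel": joint speeds; "joint_torque": joint torques, N m; "tool_pos": TCP position; "tcp_rot": TCP orientation; "wrist_force": force on the tool from outside, world axes, zero at the start; "torque": the same for the moment, N m; "width": opening from 0.0 (shut) to 1.0 (fully open).
Only numpy, scipy, OpenCV 4.12 (cv2) and the standard library are available. Lean on these libraries where they do the work, as an engineer would, in place of code of your own. Each camera call takes 0.05 s, during which the arm holds its last target. There are 200 camera calls.

## Working session

There is one attempt and no reset: what is moved stays moved. The work goes in short steps, Python scripts to look and compute and a tool call to move; the robot and the scene stay as the last step left them, time stands still between calls to the robot, and variables do not carry over. Pictures are saved under pics/ and viewed, about 8 in all and at most 12, crops included, and the job is handed in when it is done.

Besides the shell and the picture viewer there is one more tool, called after "Request:" as name(argument=value, ...) on one line, values as JSON. carry_out: Moves the arm, as the interface text tells. Its arguments: {"type":"object","properties":{"offset":{"type":"array"},"delta_rot":{"type":"array"},"fingers":{"type":"number"},"newtons":{"type":"number"}},"required":["offset","delta_rot"]}

```bash
mkdir -p pics; cat > h.py <<'E'
from workcell import *
import numpy as np, cv2
from scipy.spatial.transform import Rotation as Ro
def shot(n,f):
    p,d=read_camera(n); np.save(f'pics/{f}_d.npy',d); cv2.imwrite(f'pics/{f}.png',p[:,:,::-1]); return p,d
def ray(n,u,v):
    c=get_calibration(n);K=np.array([[c['fx'],0,c['cx']],[0,c['fy'],c['cy']],[0,0,1]])
    a=cv2.undistortPoints(np.array([[[u,v]]],float),K,np.array(c['distortion'],float))[0,0]
    R=np.array(c['R']);t=np.array(c['t']);return -R.T@t, R.T@np.array([a[0],a[1],1.])
def atz(n,u,v,z):
    o,r=ray(n,u,v);return o+r*(z-o[2])/r[2]
def atd(n,u,v,d):
    o,r=ray(n,u,v);return o+r*d
def proj(n,X):
    c=get_calibration(n);K=np.array([[c['fx'],0,c['cx']],[0,c['fy'],c['cy']],[0,0,1]])
    return cv2.projectPoints(np.array(X,float).reshape(-1,1,3),cv2.Rodrigues(np.array(c['R']))[0],np.array(c['t'],float),K,np.array(c['distortion'],float))[0][:,0]
E
python3 - <<'E'
from h import *
s=read_state();print({k:np.round(v,3) for k,v in s.items()})
for n in('top','side'):
    shot(n,n+'0');c=get_calibration(n);print(n,c['fx'],-np.array(c['R']).T@c['t'],np.round(c['R'],2))
E
```

```text
{'time': np.float64(0.0), 'q': array([ 1.079,  0.265,  1.605, -0.   ,  1.274, -0.037]), 'joint_vel': array([-0.   ,  0.001, -0.   ,  0.002, -0.002,  0.001]), 'joint_torque': array([ 1.0000e-03, -5.1512e+01, -3.6731e+01,  0.0000e+00,  1.3000e-02,
        0.0000e+00]), 'tool_pos': array([0.296, 0.606, 0.23 ]), 'tcp_rot': array([-0.869,  1.393,  0.867]), 'wrist_force': array([-0.088, -0.11 ,  0.072]), 'torque': array([0.01 , 0.055, 0.041]), 'width': np.float64(0.999)}
top 374.0401026000721 [0.44710346 0.01758201 0.91433276] [[-0.03 -1.    0.01]
 [-1.    0.03 -0.09]
 [ 0.09 -0.02 -1.  ]]
side 464.53546870063394 [ 0.34612629 -0.72454889  0.51917637] [[ 0.97 -0.22  0.02]
 [-0.09 -0.5  -0.86]
 [ 0.2   0.84 -0.51]]
```

View pics/top0.png

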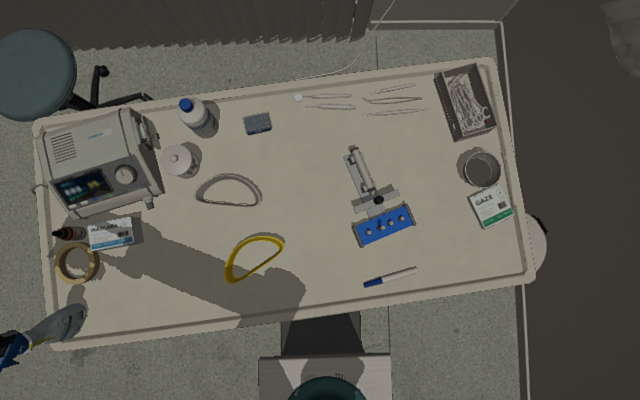

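View pics/side0.png

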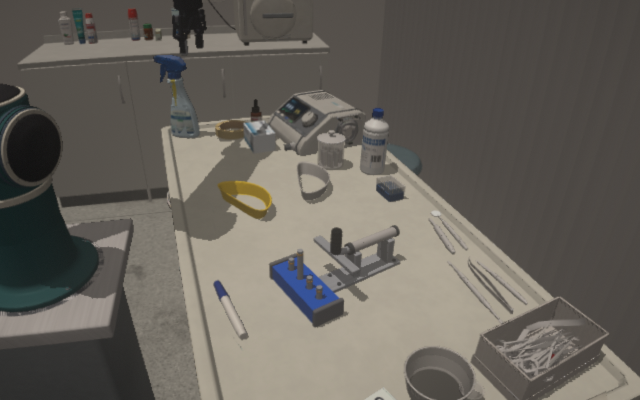

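```bash
python3 - <<'E'
import cv2,numpy as np
a=cv2.imread('pics/top0.png');s=cv2.imread('pics/side0.png')
A=cv2.resize(a[135:255,335:435],None,fx=4,fy=4,interpolation=cv2.INTER_CUBIC)   # 400x480
B=cv2.resize(a[165:220,185:270],None,fx=4,fy=4,interpolation=cv2.INTER_CUBIC)   # 340x220
C=cv2.resize(s[220:325,260:410][:, :],None,fx=2.5,fy=2.5,interpolation=cv2.INTER_CUBIC) #375x262
o=np.zeros((500,800,3),np.uint8);o[:480,:400]=A;o[:220,410:750]=B;o[230:230+C.shape[0],410:410+C.shape[1]]=C
cv2.imwrite('pics/crop1.png',o)
E
```

```text
(no output)
```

View pics/crop1.png

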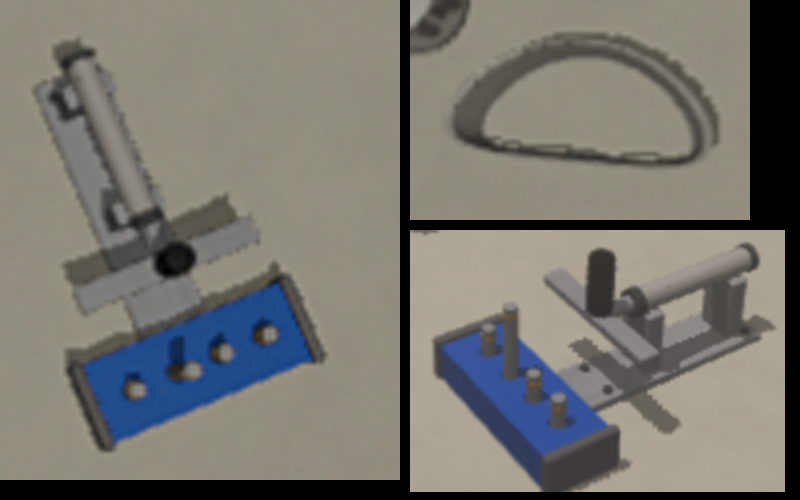

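```bash
cat > m.py <<'E'
from h import *
from scipy.optimize import least_squares
f=lambda x,y:(335+x/4-.375,135+y/4-.375)
# (crop px, rack xyz); left in picture = +world y
obs=[((136,389),(0,42,.05)),((224,353),(0,-14,.05)),((266,334),(0,-42,.05)),((174,258),(60,0,.110)),((194,370),(0,14,.085)),
 ((82,366),(25,65,.03)),((286,280),(25,-65,.03)),((315,362),(-25,-65,.03)),((110,446),(-25,65,.03))]
P=np.array([f(*o[0]) for o in obs]);X=np.array([o[1] for o in obs],float);X[:,:2]/=1000
def W(p,X):
    c,s=np.cos(p[2]),np.sin(p[2]);return np.c_[p[0]+c*X[:,0]-s*X[:,1],p[1]+s*X[:,0]+c*X[:,1],X[:,2]]
if __name__=='__main__':
    r=least_squares(lambda p:(proj('top',W(p,X))-P).ravel(),[.4,-.15,.3],loss='soft_l1')
    print(r.x,np.degrees(r.x[2]));print(np.round(r.fun.reshape(-1,2),1) if 1 else 0)
    print('long',W(r.x,np.array([[0,.014,.085]])),'knob',W(r.x,np.array([[.06,0,.09]])),'knob at mark',W(r.x,np.array([[0,0,.09]])))
    print('side proj long top, knob top',proj('side',W(r.x,np.array([[0,.014,.085],[.06,0,.11],[0,.042,.05],[0,-.042,.05]]))))
    d=np.load('pics/top0_d.npy')
    for u,v in [(379,199),(383,227),(369,231),(391,223)]:print(u,v,atd('top',u,v,d[v,u]))
    for x,y in [(470,140),(690,160),(585,40),(580,100)]:
        u,v=185+(x-410)/4-.375,165+y/4-.375;print('dish',atz('top',u,v,.029),atz('top',u,v,.004),atd('top',u,v,d[int(v),int(u)]))
E
python3 m.py
```

```text
[ 0.46250646 -0.14905569  0.36567062] 20.951382941737585
[[ 0.1  0.3]
 [ 0.2 -0. ]
 [ 0.7  0.1]
 [ 1.6 -0.2]
 [-0.5  0.1]
 [-0.7  0. ]
 [-1.7  0.6]
 [-0.5 -0.5]
 [ 0.6 -0.3]]
long [[ 0.4575004  -0.13598131  0.085     ]] knob [[ 0.51853951 -0.12760115  0.09      ]] knob at mark [[ 0.46250646 -0.14905569  0.09      ]]
side proj long top, knob top [[299.88857009 248.77988233]
 [336.43695657 228.74834159]
 [291.08202381 257.42362742]
 [319.0002511  285.27063165]]
379 199 [ 0.51844748 -0.12609808  0.10977727]
383 227 [ 0.45801728 -0.13723919  0.08310812]
369 231 [ 0.45015503 -0.11099991  0.04675575]
391 223 [ 0.46715263 -0.16223004  0.0510196 ]
dish [0.53510558 0.28666692 0.029     ] [0.53759058 0.29426533 0.004     ] [0.53619023 0.28998348 0.01808798]
dish [0.51981888 0.15565914 0.029     ] [0.52187222 0.15955816 0.004     ] [0.52106244 0.15802049 0.01385931]
dish [0.59339706 0.21773973 0.029     ] [0.59752809 0.22339178 0.004     ] [0.59357982 0.21798979 0.02789394]
dish [0.55734589 0.22086201 0.029     ] [0.56045891 0.22660223 0.004     ] [0.56069139 0.2270309  0.00213306]
```

```bash
cat > g.py <<'E'
from h import *
RY=np.radians(20.95)
def go(pos,zdir=None,tilt=None):
    s=read_state();R=Ro.from_rotvec(s['tcp_rot']).as_matrix();p=np.array(s['tool_pos'])
    print('t',s['time'],'p',np.round(p,4),'x',np.round(R[:,0],3),'z',np.round(R[:,2],3),'w',round(float(s['width']),3),'F',np.round(s['wrist_force'],1),'q',np.round(s['q'],2))
    Rt=R
    if zdir is not None:
        x=np.array([0,0,-1.]);z=np.r_[zdir,0]/np.linalg.norm(zdir)
        if z@R[:,2]<0:z=-z
        Rt=np.c_[x,np.cross(z,x),z]
    d=np.array(pos)-p
    print('turn(tool,deg)',np.round(np.degrees(Ro.from_matrix(R.T@Rt).as_rotvec()),1))
    print('shift now-frame cm',np.round(100*R.T@d,2),' in turned frame',np.round(100*Rt.T@d,2),'world',np.round(d,4))
ry=np.array([-np.sin(RY),np.cos(RY)])
E
python3 -c "
from g import *
go([.4575,-.136,.2],ry)"
```

```text
t 0.1 p [0.2962 0.6058 0.2301] x [-0.001 -0.002 -1.   ] z [ 0.439  0.898 -0.002] w 1.0 F [-0.3 -0.8 -0.3] q [ 1.08  0.26  1.61 -0.    1.27 -0.04]
turn(tool,deg) [-47.   -0.1  -0.1]
shift now-frame cm [  3.13 -47.08 -59.54]  in turned frame [  3.01  11.46 -75.04] world [ 0.1613 -0.7418 -0.0301]
```

Request:
carry_out(offset=[[0,0,0],[0,0,0],[0,0,0],[0,0,0],[0,0,0]], delta_rot=[[-7,0,0],[-7,0,0],[-7,0,0],[-7,0,0],[-7,0,0]], fingers=1)

```text
time: 0.52
tool_pos: [0.2963, 0.606, 0.2305]
tcp_rot: [-1.328, 1.13, 1.328]
wrist_force: [-0.3, 0.1, -0.3]
width: 1.005
```

Request:
carry_out(offset=[[0,0,0],[0,0,0],[0,0.5,-2],[0,0.57,-3.75],[0,0.57,-3.75]], delta_rot=[[-6,0,0],[-6,0,0],[0,0,0],[0,0,0],[0,0,0]])

```text
time: 0.93
tool_pos: [0.3146, 0.5111, 0.2302]
tcp_rot: [-1.475, 1.014, 1.475]
wrist_force: [1.3, 0.0, -0.2]
width: 1.004
```

Request:
carry_out(offset=[[0,0.57,-3.75],[0,0.57,-3.75],[0,0.57,-3.75],[0,0.57,-3.75],[0,0.57,-3.75]], delta_rot=[[0,0,0],[0,0,0],[0,0,0],[0,0,0],[0,0,0]])

```text
time: 1.35
tool_pos: [0.3552, 0.3245, 0.2307]
tcp_rot: [-1.474, 1.014, 1.474]
wrist_force: [1.0, -0.1, 1.0]
width: 1.001
```

Request:
carry_out(offset=[[0,0.57,-3.75],[0,0.57,-3.75],[0,0.57,-3.75],[0,0.57,-3.75],[0,0.57,-3.75]], delta_rot=[[0,0,0],[0,0,0],[0,0,0],[0,0,0],[0,0,0]])

```text
time: 1.77
tool_pos: [0.3955, 0.1394, 0.231]
tcp_rot: [-1.474, 1.013, 1.474]
wrist_force: [1.7, 0.2, 0.2]
width: 1.004
```

```bash
python3 -c "
from g import *
go([.4575,-.136,.16],ry)"
```

```text
t 1.7667 p [0.3955 0.1394 0.231 ] x [-0. -0. -1.] z [-0.358  0.934 -0.   ] w 1.004 F [1.7 0.2 0.2] q [ 0.28 -0.24  2.11 -0.    1.27 -1.66]
turn(tool,deg) [ 0. -0. -0.]
shift now-frame cm [  7.1    4.07 -27.94]  in turned frame [  7.1    4.06 -27.94] world [ 0.062  -0.2754 -0.071 ]
```

Request:
carry_out(offset=[[0,0.51,-3.5],[0,0.51,-3.5],[0,0.51,-3.5],[0,0.51,-3.5],[0,0.51,-3.5]], delta_rot=[[0,0,0],[0,0,0],[0,0,0],[0,0,0],[0,0,0]])

```text
time: 2.18
tool_pos: [0.4343, -0.0331, 0.2311]
tcp_rot: [-1.473, 1.014, 1.473]
wrist_force: [0.4, 0.3, 0.1]
width: 1.0
```

Request:
carry_out(offset=[[1,0.51,-3.5],[1,0.51,-3.5],[1,0.51,-3.5],[2,0,0],[2,0,0]], delta_rot=[[0,0,0],[0,0,0],[0,0,0],[0,0,0],[0,0,0]])

```text
time: 2.6
tool_pos: [0.4586, -0.1373, 0.161]
tcp_rot: [-1.472, 1.016, 1.469]
wrist_force: [0.7, 0.4, -0.6]
width: 1.001
```

```bash
python3 -c "
from g import *
go([.4575,-.136,.055],ry)
p,d=shot('side','s1');cv2.imwrite('pics/s1c.png',cv2.resize(p[150:350,200:420,::-1],None,fx=2.8,fy=2.8,interpolation=cv2.INTER_CUBIC))
T=np.array(read_state()['tool_pos']);print(proj('side',[T,[.4575,-.136,.085]]))"
```

```text
t 2.6 p [ 0.4586 -0.1373  0.161 ] x [ 0.001 -0.001 -1.   ] z [-0.354  0.935 -0.001] w 1.001 F [ 0.7  0.4 -0.6] q [-0.34 -0.06  2.09 -0.    1.11 -2.28]
turn(tool,deg) [-0.2 -0.1  0.1]
shift now-frame cm [10.6   0.06  0.17]  in turned frame [10.6   0.05  0.16] world [-0.0011  0.0013 -0.106 ]
[[298.11936183 210.42775212]
 [299.89051581 248.78671303]]
```

View pics/s1c.png

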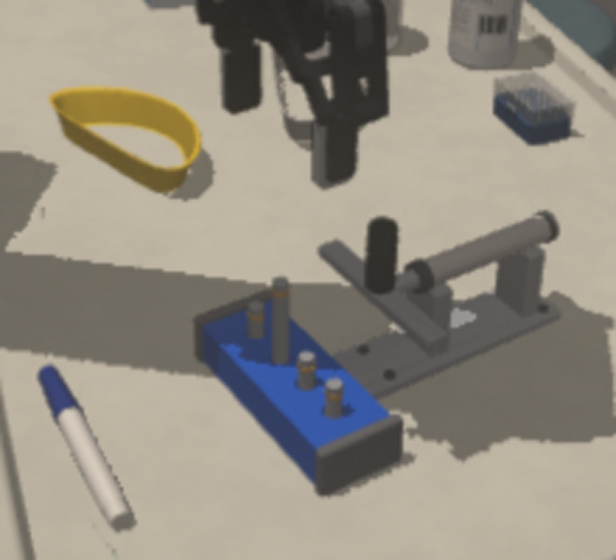

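```bash
python3 -c "
from g import *
d=np.load('pics/s1_d.npy');T=np.array([.4586,-.1373,.161]);rx=np.array([np.cos(RY),np.sin(RY),0]);r_y=np.r_[ry,0]
pts=np.array([np.r_[atd('side',u,v,d[v,u]),u,v] for v in range(170,290) for u in range(260,345) if d[v,u]>0])
def st(m,o,l):
    q=pts[m][:,:3]-o;x=q@rx;y=q@r_y;print(l,m.sum(),'rx',np.round(np.percentile(x,[2,25,50,75,98]),4),'ry',np.round(np.percentile(y,[2,50,98]),4),'zmin',pts[m][:,2].min())
f=(pts[:,2]>.175)&(pts[:,2]<.2)&(np.linalg.norm(pts[:,:2]-T[:2],axis=1)<.09)
y=(pts[:,:3]-T)@r_y
st(f&(y<0),T,'near');st(f&(y>0),T,'far')
p=(pts[:,2]>.058)&(pts[:,2]<.09)&(np.linalg.norm(pts[:,:2]-[.4575,-.136],axis=1)<.03)
st(p,np.array([.4575,-.136,0]),'pin')
k=(pts[:,2]>.075)&(pts[:,2]<.112)&(np.linalg.norm(pts[:,:2]-[.5185,-.1275],axis=1)<.03)
st(k,np.array([.5185,-.1275,0]),'knob')
"
```

```text
Traceback (most recent call last):
  File "h.py", line 13, in atd
    o,r=ray(n,u,v);return o+r*d
        ~~~^^^^^^^
  File "h.py", line 7, in ray
    c=get_calibration(n);K=np.array([[c['fx'],0,c['cx']],[0,c['fy'],c['cy']],[0,0,1]])
ValueError: time passes only in moves, steps and waits
```

```bash
sed -i 's/^import numpy.*/import numpy as np, cv2, functools\nget_calibration=functools.lru_cache(get_calibration)/' h.py; cat > a.py <<'E'
from g import *
rx=np.array([np.cos(RY),np.sin(RY),0]);r_y=np.r_[ry,0]
def cloud(f,v0,v1,u0,u1,n='side'):
    d=np.load(f'pics/{f}_d.npy')
    return np.array([np.r_[atd(n,u,v,d[v,u]),u,v] for v in range(v0,v1) for u in range(u0,u1) if d[v,u]>0])
def st(pts,m,o,l):
    q=pts[m][:,:3]-o;x=q@rx;y=q@r_y;print(l,m.sum(),'rx',np.round(np.percentile(x,[2,25,50,75,98]),4),'ry',np.round(np.percentile(y,[2,50,98]),4),'zmin',pts[m][:,2].min())
E
python3 -c "
from a import *
pts=cloud('s1',170,290,260,345);T=np.array([.4586,-.1373,.161])
f=(pts[:,2]>.175)&(pts[:,2]<.2)&(np.linalg.norm(pts[:,:2]-T[:2],axis=1)<.09)
y=(pts[:,:3]-T)@r_y
st(pts,f&(y<0),T,'near');st(pts,f&(y>0),T,'far')
p=(pts[:,2]>.058)&(pts[:,2]<.09)&(np.linalg.norm(pts[:,:2]-[.4575,-.136],axis=1)<.03)
st(pts,p,np.array([.4575,-.136,0]),'pin')
k=(pts[:,2]>.075)&(pts[:,2]<.112)&(np.linalg.norm(pts[:,:2]-[.5185,-.1275],axis=1)<.03)
st(pts,k,np.array([.5185,-.1275,0]),'knob')
"
```

```text
near 215 rx [-0.0117 -0.0096 -0.0063  0.0002  0.0074] ry [-0.0586 -0.0538 -0.0439] zmin 0.17500592948822208
far 199 rx [-0.0111 -0.0078 -0.0016  0.0041  0.0103] ry [0.0397 0.0418 0.0464] zmin 0.17527354428472552
pin 93 rx [-0.007  -0.0057 -0.0037 -0.0016  0.0014] ry [-0.0072 -0.0047 -0.0004] zmin 0.058453912178078604
knob 244 rx [-0.011  -0.009  -0.0056 -0.0014  0.0051] ry [-0.0115 -0.007   0.0037] zmin 0.07518694618188643
```

Request:
carry_out(offset=[[2,0.25,0],[2,0,0],[2,0,0],[2,0,0],[1.5,0,0]], delta_rot=[[0,0,0],[0,0,0],[0,0,0],[0,0,0],[0,0,0]])

```text
time: 3.07
tool_pos: [0.4546, -0.1351, 0.0649]
tcp_rot: [-1.472, 1.014, 1.475]
wrist_force: [-0.2, 1.0, -0.1]
width: 1.003
```

Request:
carry_out(offset=[[1,0,0],[0,0,0],[0,0,0],[0,0,0],[0,0,0]], delta_rot=[[0,0,0],[0,0,0],[0,0,0],[0,0,0],[0,0,0]], fingers=-1, newtons=40)

```text
time: 3.48
tool_pos: [0.4568, -0.1361, 0.0577]
tcp_rot: [-1.475, 1.013, 1.471]
wrist_force: [-0.7, -0.1, 1.4]
width: 0.301
```

Request:
carry_out(offset=[[0,0,0],[0,0,0],[0,0,0],[0,0,0],[0,0,0]], delta_rot=[[0,0,0],[0,0,0],[0,0,0],[0,0,0],[0,0,0]])

```text
time: 3.9
tool_pos: [0.4567, -0.1361, 0.0575]
tcp_rot: [-1.475, 1.013, 1.471]
wrist_force: [-0.5, 1.0, 6.0]
width: 0.089
```

Request:
carry_out(offset=[[0,0,0],[0,0,0],[0,0,0],[0,0,0],[0,0,0]], delta_rot=[[0,0,0],[0,0,0],[0,0,0],[0,0,0],[0,0,0]])

```text
time: 4.32
tool_pos: [0.4567, -0.1361, 0.0575]
tcp_rot: [-1.475, 1.013, 1.471]
wrist_force: [-0.3, -0.6, 6.9]
width: 0.09
```

Request:
carry_out(offset=[[-1,0,0],[-1.5,0,0],[-2,0,0],[-2,0,0],[-2,0,0]], delta_rot=[[0,0,0],[0,0,0],[0,0,0],[0,0,0],[0,0,0]])

```text
time: 4.73
tool_pos: [0.4549, -0.1356, 0.1422]
tcp_rot: [-1.472, 1.014, 1.474]
wrist_force: [-0.2, 0.3, -0.3]
width: 0.087
```

```bash
python3 -c "
from a import *
s=read_state();p,d=shot('side','s2');cv2.imwrite('pics/s2c.png',cv2.resize(p[140:350,200:400,::-1],None,fx=2.8,fy=2.8,interpolation=cv2.INTER_CUBIC))
a=np.array([.53511,.28667])-[.51982,.15566];a/=np.linalg.norm(a);dx=np.array([a[1],-a[0]]);print(a,dx,s['width'])
go([.56,.222,.16],dx);go([.51,-.02,.16])"
```

```text
[0.11592184 0.99325834] [ 0.99325834 -0.11592184] 0.08653733032686203
t 4.7833 p [ 0.4579 -0.1366  0.1467] x [ 0.006 -0.002 -1.   ] z [-0.357  0.934 -0.004] w 0.091 F [ 1.2 -0.8  2.2] q [-0.34 -0.05  2.11 -0.    1.07 -2.28]
turn(tool,deg) [-62.4  -0.4   0.1]
shift now-frame cm [ -1.35 -22.36  29.84]  in turned frame [ -1.33 -36.8   -5.99] world [0.1021 0.3586 0.0133]
t 4.7833 p [ 0.4579 -0.1366  0.1467] x [ 0.006 -0.002 -1.   ] z [-0.357  0.934 -0.004] w 0.091 F [ 1.2 -0.8  2.2] q [-0.34 -0.05  2.11 -0.    1.07 -2.28]
turn(tool,deg) [0. 0. 0.]
shift now-frame cm [-1.33 -9.04  9.02]  in turned frame [-1.33 -9.04  9.02] world [0.0521 0.1166 0.0133]
```

View pics/s2c.png

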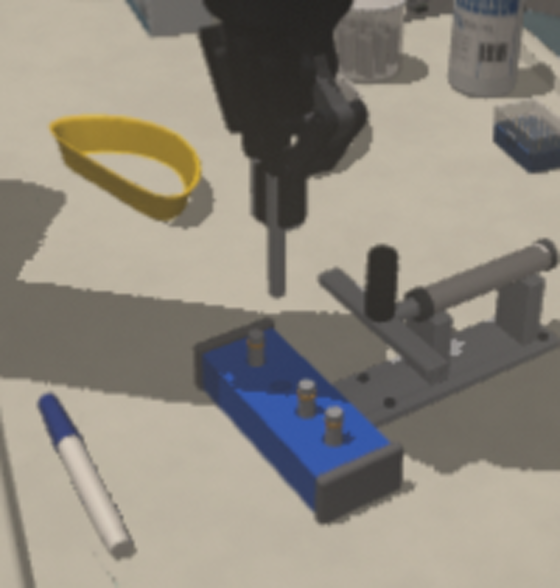

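Request:
carry_out(offset=[[-0.8,0,0],[-0.8,0,0],[-0.8,0,0],[-0.8,0,0],[-0.8,0,0]], delta_rot=[[6.9,0,0],[6.9,0,0],[6.9,0,0],[6.9,0,0],[6.9,0,0]])

```text
time: 5.2
tool_pos: [0.4551, -0.1356, 0.1814]
tcp_rot: [-1.028, 1.315, 1.029]
wrist_force: [0.3, -0.8, -0.0]
width: 0.084
```

Request:
carry_out(offset=[[0,0,0],[0,0,0],[0,0,0],[0,0,0],[0,0,0]], delta_rot=[[6.9,0,0],[6.9,0,0],[6.9,0,0],[6.9,0,0],[6.9,0,0]])

```text
time: 5.62
tool_pos: [0.4551, -0.1356, 0.181]
tcp_rot: [-0.568, 1.496, 0.568]
wrist_force: [-0.3, 0.3, -0.4]
width: 0.088
```

Request:
carry_out(offset=[[0,0,0],[0,0,0],[0,0,0],[0,0,0],[0,0,0]], delta_rot=[[6.9,0,0],[6.9,0,0],[6.9,0,0],[6.9,0,0],[6.9,0,0]])

```text
time: 6.03
tool_pos: [0.4551, -0.1356, 0.181]
tcp_rot: [-0.097, 1.569, 0.098]
wrist_force: [0.5, 0.2, -1.1]
width: 0.088
```

Request:
carry_out(offset=[[0,0,0],[0,0,0],[0,1,0.2],[0,2.5,0.4],[0,3,0.5]], delta_rot=[[6.9,0,0],[6.9,0,0],[0,0,0],[0,0,0],[0,0,0]])

```text
time: 6.45
tool_pos: [0.4735, -0.0722, 0.1812]
tcp_rot: [0.086, 1.569, -0.087]
wrist_force: [0.5, 0.3, -1.1]
width: 0.086
```

Request:
carry_out(offset=[[0,3,0.5],[0,3,0.5],[0,3,0.5],[0,3,0.5],[0,3,0.5]], delta_rot=[[0,0,0],[0,0,0],[0,0,0],[0,0,0],[0,0,0]])

```text
time: 6.87
tool_pos: [0.5149, 0.0761, 0.1812]
tcp_rot: [0.084, 1.57, -0.084]
wrist_force: [0.9, -0.4, 0.4]
width: 0.092
```

Request:
carry_out(offset=[[0,3,0.5],[0,3,0.5],[0,3,0.5],[0,3,0.5],[0,3,0.5]], delta_rot=[[0,0,0],[0,0,0],[0,0,0],[0,0,0],[0,0,0]])

```text
time: 7.28
tool_pos: [0.5562, 0.2225, 0.181]
tcp_rot: [0.084, 1.57, -0.084]
wrist_force: [0.4, -0.2, 0.1]
width: 0.089
```

```bash
python3 -c "
from a import *
go([.56,.222,.12],[.993,-.116])"
```

```text
t 7.2833 p [0.5562 0.2225 0.181 ] x [-0.001  0.    -1.   ] z [ 0.994 -0.107 -0.001] w 0.089 F [ 0.4 -0.2  0.1] q [0.34 0.16 1.83 0.   1.16 0.45]
turn(tool,deg) [ 0.5 -0.   0. ]
shift now-frame cm [ 6.1  -0.01  0.39]  in turned frame [ 6.1  -0.    0.39] world [ 0.0038 -0.0005 -0.061 ]
```

Request:
carry_out(offset=[[0,0,0.4],[0,0,0],[0,0,0],[0,0,0],[0,0,0]], delta_rot=[[0,0,7],[0,0,7],[0,0,7],[0,0,7],[0,0,7]])

```text
time: 7.7
tool_pos: [0.5612, 0.2208, 0.1829]
tcp_rot: [0.559, 1.477, 0.4]
wrist_force: [-0.0, -0.3, -2.2]
width: 0.087
```

```bash
python3 -c "
from a import *
p,d=shot('side','s3');cv2.imwrite('pics/s3c.png',cv2.resize(p[80:260,200:420,::-1],None,fx=3,fy=3,interpolation=cv2.INTER_CUBIC))
go([.56,.222,.08]);go([.56,.222,.05])"
```

```text
t 7.75 p [0.5593 0.2181 0.1788] x [ 0.064  0.578 -0.814] z [ 0.994 -0.11   0.   ] w 0.093 F [-1.8 -2.9 -3.8] q [-0.01  0.11  2.02  0.72  1.08 -0.28]
turn(tool,deg) [0. 0. 0.]
shift now-frame cm [ 8.27 -5.42  0.02]  in turned frame [ 8.27 -5.42  0.02] world [ 0.0007  0.0039 -0.0988]
t 7.75 p [0.5593 0.2181 0.1788] x [ 0.064  0.578 -0.814] z [ 0.994 -0.11   0.   ] w 0.093 F [-1.8 -2.9 -3.8] q [-0.01  0.11  2.02  0.72  1.08 -0.28]
turn(tool,deg) [0. 0. 0.]
shift now-frame cm [10.71 -7.16  0.02]  in turned frame [10.71 -7.16  0.02] world [ 0.0007  0.0039 -0.1288]
```

View pics/s3c.png

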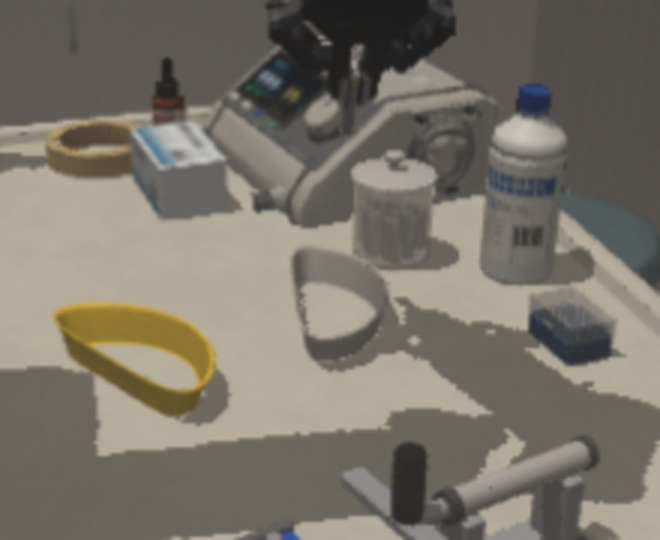

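Request:
carry_out(offset=[[1.7,-1.1,0],[1.7,-1.1,0],[1.7,-1.1,0],[1.7,-1.1,0],[1.5,-1,0]], delta_rot=[[0,0,0],[0,0,0],[0,0,0],[0,0,0],[0,0,0]])

```text
time: 8.17
tool_pos: [0.5602, 0.2237, 0.0809]
tcp_rot: [0.556, 1.483, 0.393]
wrist_force: [0.4, -1.3, 0.1]
width: 0.084
```

```bash
python3 -c "
from a import *
p,d=shot('side','s4');q,e=shot('top','t4')
a=cv2.resize(p[110:230,250:380,::-1],None,fx=3,fy=3,interpolation=cv2.INTER_CUBIC);b=cv2.resize(q[140:260,180:310,::-1],None,fx=3,fy=3,interpolation=cv2.INTER_CUBIC)
cv2.imwrite('pics/s4c.png',np.hstack([a,b]))
go([.56,.222,.05])"
```

```text
t 8.2667 p [0.5576 0.2237 0.0786] x [ 0.056  0.569 -0.82 ] z [ 0.994 -0.107 -0.006] w 0.089 F [-0.2 -0.3 -0.5] q [ 0.    0.24  2.07  0.79  0.93 -0.41]
turn(tool,deg) [0. 0. 0.]
shift now-frame cm [ 2.26 -1.75  0.27]  in turned frame [ 2.26 -1.75  0.27] world [ 0.0024 -0.0017 -0.0286]
```

View pics/s4c.png

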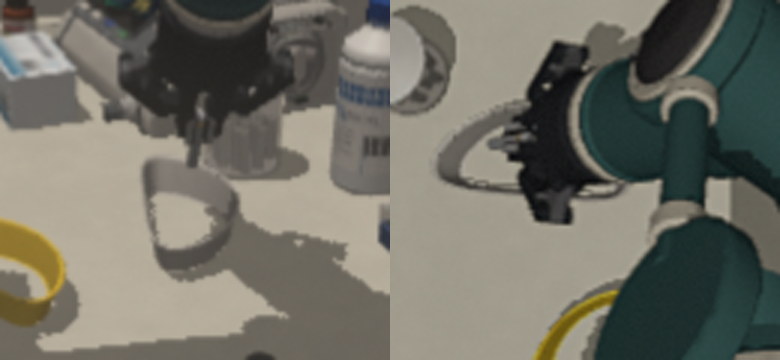

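Request:
carry_out(offset=[[0.8,-0.6,0.2],[0.8,-0.6,0],[0.7,-0.5,0],[0,0,0],[0,0,0]], delta_rot=[[0,0,0],[0,0,0],[0,0,0],[0,0,0],[0,0,0]])

```text
time: 8.68
tool_pos: [0.5625, 0.2222, 0.0534]
tcp_rot: [0.56, 1.483, 0.392]
wrist_force: [0.8, -1.4, 0.6]
width: 0.085
```

Request:
carry_out(offset=[[0,0,0],[0,0,0],[0,0,0],[0,0,0],[0,0,0]], delta_rot=[[0,0,0],[0,0,0],[0,0,0],[0,0,0],[0,0,0]], fingers=0.2)

```text
time: 9.1
tool_pos: [0.5632, 0.2222, 0.0542]
tcp_rot: [0.559, 1.481, 0.392]
wrist_force: [0.3, 0.2, 0.6]
width: 0.597
```

Request:
carry_out(offset=[[0,0,0],[0,0,0],[-1,0.7,0],[-2,1.4,0],[-2,1.4,0]], delta_rot=[[0,0,0],[0,0,0],[0,0,0],[0,0,0],[0,0,0]])

```text
time: 9.52
tool_pos: [0.5617, 0.2222, 0.1149]
tcp_rot: [0.56, 1.485, 0.391]
wrist_force: [0.5, 0.9, 0.6]
width: 0.599
```

Request:
carry_out(offset=[[-2,1.4,0],[-2,1.4,0],[-2,1.4,0],[0,0,0],[0,0,0]], delta_rot=[[0,0,0],[0,0,0],[0,0,0],[0,0,-7],[0,0,-7]])

```text
time: 9.93
tool_pos: [0.5646, 0.2199, 0.1911]
tcp_rot: [0.372, 1.525, 0.193]
wrist_force: [-0.8, 0.3, -0.5]
width: 0.601
```

Request:
carry_out(offset=[[0,0,0],[0,0,0],[0,0,0],[0,-1.5,0],[0,-3,0]], delta_rot=[[0,0,-7],[0,0,-7],[0,0,-7],[0,0,0],[0,0,0]])

```text
time: 10.35
tool_pos: [0.5583, 0.1819, 0.1892]
tcp_rot: [0.083, 1.567, -0.08]
wrist_force: [0.3, -0.6, -1.3]
width: 0.598
```

```bash
python3 -c "
from a import *
p,d=shot('side','s5');q,e=shot('top','t5')
a=cv2.resize(p[110:230,250:380,::-1],None,fx=3,fy=3,interpolation=cv2.INTER_CUBIC);b=cv2.resize(q[140:260,180:310,::-1],None,fx=3,fy=3,interpolation=cv2.INTER_CUBIC)
cv2.imwrite('pics/s5c.png',np.hstack([a,b]))
go([.515,-.128,.2],ry)"
```

```text
t 10.45 p [0.557  0.1755 0.1884] x [-0.001 -0.001 -1.   ] z [ 0.994 -0.111 -0.001] w 0.598 F [-0.5  0.4 -1. ] q [ 0.26  0.12  1.85 -0.    1.17  0.38]
turn(tool,deg) [62.7  0.   0.1]
shift now-frame cm [ -1.12 -30.63  -0.8 ]  in turned frame [ -1.16 -14.78  26.84] world [-0.042  -0.3035  0.0116]
```

View pics/s5c.png

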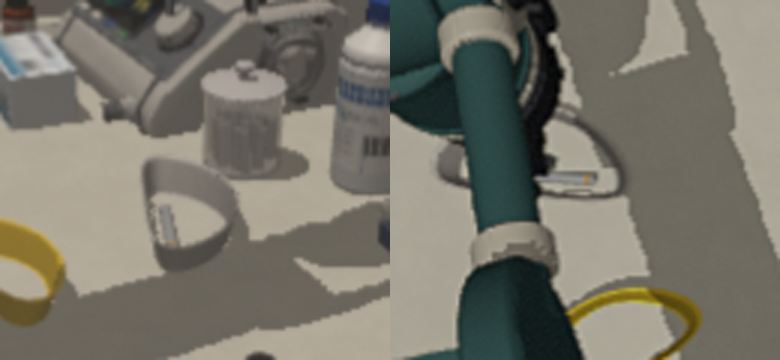

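Request:
carry_out(offset=[[0,0,0],[0,0,0],[0,0,0],[0,0,0],[0,0,0]], delta_rot=[[7,0,0],[7,0,0],[7,0,0],[7,0,0],[7,0,0]], fingers=1)

```text
time: 10.87
tool_pos: [0.5578, 0.1771, 0.1885]
tcp_rot: [0.571, 1.495, -0.57]
wrist_force: [-0.3, -0.2, 0.6]
width: 1.003
```

Request:
carry_out(offset=[[0,0,0],[0,0,0],[0,0,0],[0,0,0],[0,-1.5,2.7]], delta_rot=[[7,0,0],[7,0,0],[7,0,0],[6.7,0,0],[0,0,0]])

```text
time: 11.28
tool_pos: [0.5542, 0.1499, 0.1888]
tcp_rot: [0.942, 1.359, -0.936]
wrist_force: [-0.4, -0.7, 1.2]
width: 0.996
```

Request:
carry_out(offset=[[0,-1.5,2.7],[0,-1.5,2.7],[0,-1.5,2.7],[0,-1.5,2.7],[0,-1.5,2.7]], delta_rot=[[0,0,0],[0,0,0],[0,0,0],[0,0,0],[0,0,0]])

```text
time: 11.7
tool_pos: [0.5312, -0.0075, 0.1886]
tcp_rot: [0.938, 1.36, -0.936]
wrist_force: [0.3, 0.3, -0.6]
width: 0.999
```

Request:
carry_out(offset=[[0,-1.5,2.7],[0,-1.5,2.7],[0,-1.5,2.7],[0,-1.5,2.7],[0,0,0]], delta_rot=[[0,0,0],[0,0,0],[0,0,0],[0,0,0],[0,0,0]])

```text
time: 12.12
tool_pos: [0.5134, -0.1332, 0.1887]
tcp_rot: [0.939, 1.356, -0.941]
wrist_force: [-1.0, -0.5, 0.8]
width: 1.0
```

```bash
python3 -c "
from a import *
p,d=shot('side','s6')
go([.5172,-.1302,.0725],ry)
pts=cloud('s6',150,250,300,370)
k=(pts[:,2]>.075)&(pts[:,2]<.112)&(np.linalg.norm(pts[:,:2]-[.5185,-.1275],axis=1)<.03)
st(pts,k,np.array([.5185,-.1275,0]),'knob')
"
```

```text
t 12.1667 p [ 0.5138 -0.131   0.1886] x [ 0.001  0.    -1.   ] z [ 0.352 -0.936  0.   ] w 1.002 F [ 0.2 -0.9  0.8] q [-0.3   0.02  1.96  0.    1.16  0.91]
turn(tool,deg) [-0.3  0.  -0.1]
shift now-frame cm [11.61  0.34  0.04]  in turned frame [11.61  0.35  0.05] world [ 0.0034  0.0008 -0.1161]
knob 241 rx [-0.0111 -0.0091 -0.0054 -0.0012  0.0051] ry [-0.0114 -0.0071  0.0038] zmin 0.07522879524868509
```

Request:
carry_out(offset=[[2.4,0.35,0],[2.4,0,0],[2.4,0,0],[2.4,0,0],[2,0,0]], delta_rot=[[0,0,0],[0,0,0],[0,0,0],[0,0,0],[0,0,0]])

```text
time: 12.58
tool_pos: [0.517, -0.1259, 0.0707]
tcp_rot: [0.937, 1.361, -0.936]
wrist_force: [-0.6, -0.2, 0.4]
width: 0.999
```

Request:
carry_out(offset=[[0,0,0],[0,0,0],[0,0,0],[0,0,0],[0,0,0]], delta_rot=[[0,0,0],[0,0,0],[0,0,0],[0,0,0],[0,0,0]], fingers=-1, newtons=70)

```text
time: 13.0
tool_pos: [0.5191, -0.1274, 0.074]
tcp_rot: [0.936, 1.357, -0.934]
wrist_force: [-0.2, 0.9, 0.7]
width: 0.299
```

Request:
carry_out(offset=[[0,0,0],[0,0,0],[0,0,0],[0,0,0],[0,0,0]], delta_rot=[[0,0,0],[0,0,0],[0,0,0],[0,0,0],[0,0,0]])

```text
time: 13.42
tool_pos: [0.519, -0.1276, 0.0739]
tcp_rot: [0.936, 1.357, -0.935]
wrist_force: [-1.2, 0.3, 6.4]
width: 0.19
```

```bash
python3 -c "
from a import *
p,d=shot('side','s7')
s=read_state();T=np.array(s['tool_pos']);go(T-rx*.06)
print('F rack',np.array(s['wrist_force'])@rx,np.array(s['wrist_force'])@r_y)"
```

```text
t 13.4667 p [ 0.519  -0.1276  0.0739] x [ 0.003 -0.001 -1.   ] z [ 0.357 -0.934  0.002] w 0.196 F [-1.2  0.6  6.2] q [-0.29  0.15  2.05  0.    0.93  0.92]
turn(tool,deg) [0. 0. 0.]
shift now-frame cm [-0.02 -6.    0.  ]  in turned frame [-0.02 -6.    0.  ] world [-0.056  -0.0215  0.    ]
F rack -0.8554383178942585 1.0097245312968892
```

Request:
carry_out(offset=[[0,-0.5,0],[0,-0.6,0],[0,-0.6,0],[0,-0.6,0],[0,-0.5,0]], delta_rot=[[0,0,0],[0,0,0],[0,0,0],[0,0,0],[0,0,0]])

```text
time: 13.88
tool_pos: [0.4938, -0.1373, 0.0739]
tcp_rot: [0.938, 1.355, -0.933]
wrist_force: [4.9, 3.9, 5.3]
width: 0.191
```

Request:
carry_out(offset=[[0,-0.6,0],[0,-0.6,0],[0,-0.6,0],[0,-0.6,0],[0,-0.5,0]], delta_rot=[[0,0,0],[0,0,0],[0,0,0],[0,0,0],[0,0,0]])

```text
time: 14.3
tool_pos: [0.4673, -0.1474, 0.074]
tcp_rot: [0.939, 1.354, -0.932]
wrist_force: [7.4, 4.8, 2.6]
width: 0.19
```

Request:
carry_out(offset=[[0,-0.2,0],[0,0,0],[0,0,0],[0,0,0],[0,0,0]], delta_rot=[[0,0,0],[0,0,0],[0,0,0],[0,0,0],[0,0,0]])

```text
time: 14.72
tool_pos: [0.4657, -0.1481, 0.074]
tcp_rot: [0.939, 1.354, -0.932]
wrist_force: [6.9, 5.1, 4.0]
width: 0.188
```

```bash
python3 -c "
from a import *
p,d=shot('side','s8');cv2.imwrite('pics/s8c.png',cv2.resize(p[190:320,250:410,::-1],None,fx=5,fy=4.5,interpolation=cv2.INTER_CUBIC))
s=read_state();T=np.array(s['tool_pos']);print('moved',(T-[.519,-.1276,.0739])@rx,(T-[.519,-.1276,.0739])@r_y,T[2],s['width']);F=np.array(s['wrist_force']);print('F',F@rx,F@r_y,F[2])
p0=np.array([.46250646,-.14905569,0])-.0022*rx-.002*r_y
for x in (85,75,80,90):print(x,proj('side',[p0+rx*x/1000+[0,0,.062]]))
"
```

```text
moved -0.057070907644576604 -5.739292528519356e-05 0.07393199225016482 0.18890815879123343
F 8.994009148335897 1.5874952800406739 4.026823702380684
85 [[347.03534011 249.25434667]]
75 [[342.21461956 251.1375294 ]]
80 [[344.63271044 250.19310211]]
90 [[349.422607   248.32123151]]
```

View pics/s8c.png

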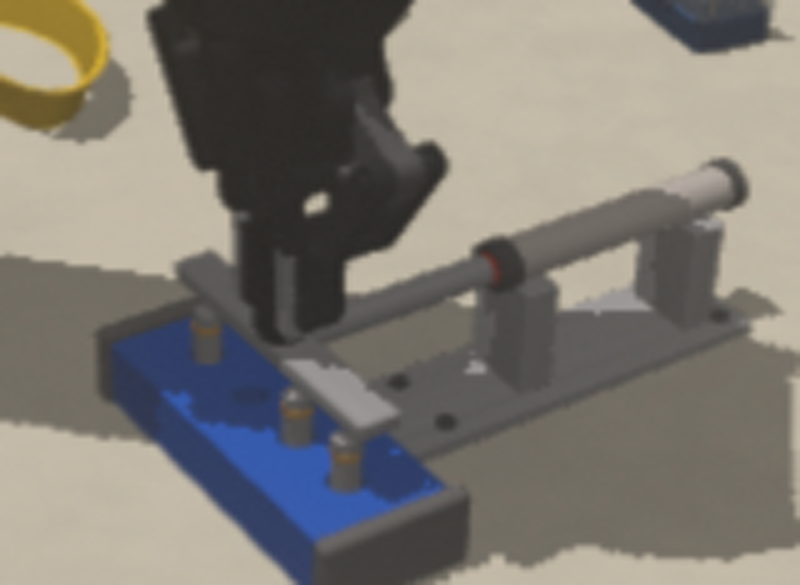

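Request:
carry_out(offset=[[0,-0.1,0],[0,-0.1,0],[0,-0.1,0],[0,0,0],[0,0,0]], delta_rot=[[0,0,0],[0,0,0],[0,0,0],[0,0,0],[0,0,0]])

```text
time: 15.18
tool_pos: [0.463, -0.1491, 0.074]
tcp_rot: [0.939, 1.354, -0.932]
wrist_force: [7.5, 5.6, 3.8]
width: 0.196
```

Request:
carry_out(offset=[[0,0,0],[0,0,0],[0,0,0],[0,0,0],[0,0,0]], delta_rot=[[0,0,0],[0,0,0],[0,0,0],[0,0,0],[0,0,0]])

```text
time: 15.6
tool_pos: [0.463, -0.1491, 0.0739]
tcp_rot: [0.939, 1.354, -0.932]
wrist_force: [7.1, 4.1, 3.7]
width: 0.191
```

```bash
python3 -c "
from a import *
p,d=shot('side','s9');q,e=shot('top','t9');o=np.zeros((520,800,3),np.uint8);o[:500,:500]=cv2.resize(p[230:270,330:370,::-1],(500,500),interpolation=cv2.INTER_CUBIC);o[:300,505:795]=cv2.resize(q[150:250,180:277,::-1],(290,300));cv2.imwrite('pics/s9c.png',o)
s=read_state();T=np.array(s['tool_pos']);print('moved',(T-[.519,-.1276,.0739])@rx);F=np.array(s['wrist_force']);print('F',F@rx,F@r_y,F[2],s['width'])
for n in('s8','s9'):
    im=cv2.imread(f'pics/{n}.png').astype(int)[235:265,335:362];b,g,r=im[...,0],im[...,1],im[...,2];m=(r-np.maximum(g,b))>15
    v,u=np.nonzero(m);print(n,m.sum(),sorted(zip(v+235,u+335,(r-g)[m])))
# bar front edge from side cloud, compare with s7->s9
def bar(f):
    c=cloud(f,200,330,280,400);q=c[:,:3]-[.4625,-.149,0];x=q@rx;y=q@r_y
    m=(c[:,2]>.061)&(c[:,2]<.073)&(y<-.025)&(y>-.055)&(abs(x)<.09)&(x<.08);return m.sum(),np.round(np.percentile(x[m],[5,50,95]),4)
print(bar('s6'),bar('s7'),bar('s8'),bar('s9'))
"
```

```text
moved -0.05996314818353689
F 9.074956544867554 1.8519649402704972 4.358953355375962 0.1893038806374604
s8 12 [(np.int64(246), np.int64(346), np.int64(24)), (np.int64(246), np.int64(347), np.int64(30)), (np.int64(247), np.int64(347), np.int64(26)), (np.int64(247), np.int64(348), np.int64(34)), (np.int64(248), np.int64(348), np.int64(37)), (np.int64(248), np.int64(349), np.int64(27)), (np.int64(249), np.int64(348), np.int64(27)), (np.int64(249), np.int64(349), np.int64(28)), (np.int64(250), np.int64(348), np.int64(16)), (np.int64(250), np.int64(349), np.int64(34)), (np.int64(251), np.int64(349), np.int64(33)), (np.int64(252), np.int64(349), np.int64(22))]
s9 24 [(np.int64(246), np.int64(345), np.int64(22)), (np.int64(246), np.int64(346), np.int64(40)), (np.int64(246), np.int64(347), np.int64(36)), (np.int64(247), np.int64(345), np.int64(25)), (np.int64(247), np.int64(346), np.int64(48)), (np.int64(247), np.int64(347), np.int64(53)), (np.int64(247), np.int64(348), np.int64(40)), (np.int64(248), np.int64(346), np.int64(30)), (np.int64(248), np.int64(347), np.int64(52)), (np.int64(248), n
[... 174 characters left out ...]
64(249), np.int64(349), np.int64(34)), (np.int64(250), np.int64(347), np.int64(33)), (np.int64(250), np.int64(348), np.int64(48)), (np.int64(250), np.int64(349), np.int64(44)), (np.int64(251), np.int64(347), np.int64(25)), (np.int64(251), np.int64(348), np.int64(42)), (np.int64(251), np.int64(349), np.int64(39)), (np.int64(252), np.int64(347), np.int64(24)), (np.int64(252), np.int64(348), np.int64(34)), (np.int64(252), np.int64(349), np.int64(27)), (np.int64(253), np.int64(348), np.int64(17))]
(np.int64(135), array([0.0504, 0.0565, 0.0645])) (np.int64(133), array([0.0503, 0.0562, 0.0646])) (np.int64(152), array([-0.0065, -0.0003,  0.0085])) (np.int64(147), array([-0.0096, -0.0033,  0.0046]))
```

View pics/s9c.png

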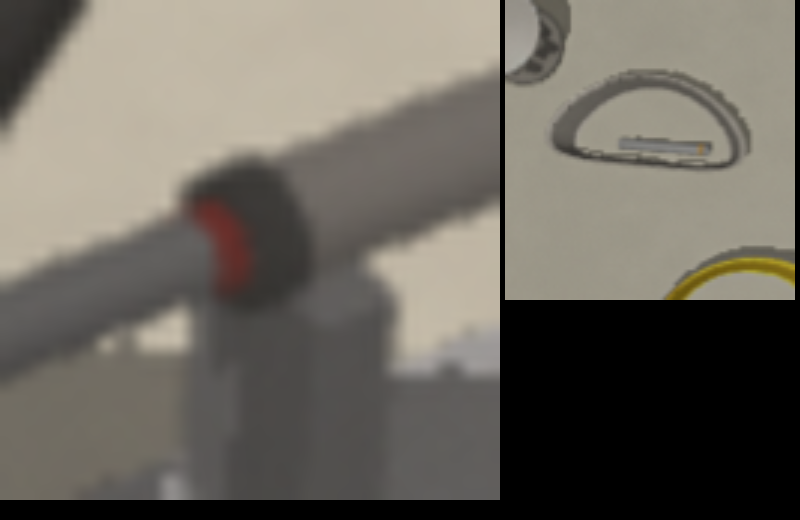

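```bash
python3 -c "
from h import *
print(finish_job());s=read_state();print(s['time'],s['tool_pos'])"
```

```text
the job is handed in; nothing more can be done
None
the job is handed in; nothing more can be done
```

The job is handed in, about 15.7 s into the 53 s allowed. The long pin lies in the steel kidney dish, and the arm is still holding the knob with the rod at its mark.

**Long pin:** I gripped it by its top, lifted it out of its hole and laid it tilted into the dish. The last top view shows it lying wholly inside, near the straight wall.

**Short pins:** All three were standing in the rack in the side view taken just before the last 3 mm of pull. I did not look at them again after that.

**Rod:** I gripped the knob at 70 N and pulled. By the arm's position it moved 60.0 mm, and the bar in the depth image moved about 59.5–59.9 mm. The wrist force along the rod was 9.1 N, against the 9 N expected at the mark. The red band shows about half its width at the sleeve's mouth.

**What disagreed:** The two cameras differed by about 2 mm on where the rack stands, within the stated calibration. I allowed for that on the grasps. No check failed.

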